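# Open the sprung bayonet cap of a specimen canister

## Robot

A 6-joint arm with a two-finger parallel gripper is mounted at the origin on the work surface. World frame = base frame: x ahead of the robot, y to its left, z up, the work surface at z = 0. Lengths are in mm, angles in degrees, forces in N, time in s.
With the tool pointing down it reaches from about 375 to 925 mm from the base axis. Payload 5.7 kg.
Tool frame: the origin (TCP) lies on the mounting face of the last link; the fingertips stand 173 mm ahead of it and the grasp point (between the pads) lies 155 mm ahead of it; z points along the fingers, y is the line along which they close (so a half turn about z gives the same grasp; the last joint's range is limited). The gripper opens to 85 mm and grips with 20 to 120 N. Pads are 22 mm wide; open, the fingers measure 114 mm over their backs; the gripper's body (76 mm by 85 mm) begins 54 mm behind the grasp point. The pads swing forward as they close: fully open they stand 13 mm farther back than shut.
Start: joints at [-80.449, 20.558, 86.54, -0, 72.909, -6.595], TCP at [166.84, -576.325, 404.667] pointing down, gripper open.
Joint ranges: [-170.27, 170.27], [-57.76, 135], [12.27, 136.19], [-55.21, 235.2], [11.17, 155.16], [-170.74, 170.74]. Speed limits (degrees/s): [136.94, 136.94, 180, 180, 180, 180].

## Interface

Orientations are given as [roll, pitch, yaw] about the fixed x, y, z axes, in that order (R = Rz(yaw) Ry(pitch) Rx(roll)).
In Python, from plant import * gives the robot as it stands. The module is installed in compiled form; this text tells all that it offers.
- The arm moves only by the tool carry_out, never from a script. Its argument "rows" is a list of rows, each a list of 7 numbers: the shift along the tool's x, y, z as a fraction of full scale, then the turn, a rotation vector about the tool's x, y, z as a fraction of full scale, then the opening, from -1 (shut) to 1 (fully open). In form: [[x, y, z, ax, ay, az, gripper], ...]. A call has exactly 8 rows; each row shifts and turns the commanded pose from where the row before left it, along the tool's axes as they then stand; what a row does not reach is not made up. Full scale, the value 1, is 0.1 m for a shift and pi rad for a turn. A row lasts 1/10 s, in which the tool goes at most 50 mm and 8.59 degrees, less where a joint would pass 70% of its speed; a pose out of reach is approached as far as the arm can. A call with a number of a shift or a turn outside -1 to 1 is refused whole. A call with a gripper value outside its range is refused whole. The fingers move at their own pace and stop on an object; "squeeze" is the grip in N (left out, the last holds). Time passes only in rows, so rows that do not move let the fingers close, or fill a call up. It gives the time, the measured TCP pose, the force, the opening and the grip force at its end, in the units of the state.
- state(): the state, without advancing time (a new reading comes with each control period).
- read_camera(name): name is "scene" or "top" or "wrist"; returns a dict with "frame" (420x560x3 uint8, blue, green, red), "mtx" (3x3 intrinsics, pixels), "pose" (4x4, takes a point from camera to world coordinates). Camera axes: x right, y down, z forward; pixel columns grow to the right and rows downward; lengths in mm; the calibration is good to about 2 mm. A picture is of the moment at which its call begins. There is no depth.
- finish_job(): hands the job in; it is judged then, once.
The state is a dict: "clock": time; "joints": joint angles; "joint_vel": joint speeds; "joint_efforts": joint torques, N m; "position": TCP position; "ee_rot": TCP orientation; "ft_force": force on the tool from outside, world axes, zero at the start; "moment": the same for the moment, N m; "width": finger opening in mm; "gripper_force": force on a finger pad.
Only numpy, scipy, OpenCV 4.12 (cv2) and the standard library are available. Lean on these libraries where they do the work, as an engineer would, in place of code of your own. Each camera call takes 0.05 s, during which the arm holds its last target. There are 200 camera calls.

## Task

Open the canister that is bolted to the bench: push its sprung cap down until it clears the hidden catch and comes up against the rubber buffer, never forcing it (keep well below 25 N), and while it is down twist it anticlockwise until its grip bar lines up with the two raised marks on the mouth plate. Then lift the freed cap out and stand it upright on its foot in the empty cardboard tray, setting it down rather than dropping it, and leave it there released. Leave the other things on the bench where they are.

Things in the scene. Friction and masses are not known exactly. Their poses are not given: they have to be found in the camera images.
- canister: Grey steel canister, upright, bolted to the bench: round base 100 mm wide, drum 68 mm wide, square aluminium mouth plate 72 x 72 x 8 mm whose top is 108 mm above the bench. Origin on its axis at bench level, z up. Mouth: a 27 mm square hole with two slots 12 mm wide along the canister's +x and -x, out to 22.5 mm from the axis. Over 25 N of contact (push and twist added up) breaks it.
- mark (a point): One of two raised marks (6 mm square, 3 mm high) on the mouth plate, 32.5 mm from the axis, on the canister's +x (the other on -x): they show the slots' direction. Held down, the cap turns 65 degrees (1.13 rad) anticlockwise seen from above, from locked to bar in line with the marks; 8 degrees either way will do, then comes a firm stop. Let up there, a spring lifts it about 5 mm; then it draws straight up.
- mouth (a point): Centre of the mouth, on top of the plate. A spring inside pushes the cap up, 4 N when locked and 0.55 N more per mm down. A hidden catch stops anticlockwise turning until the cap is down 2.5 to 16.5 mm: how far differs each time and cannot be seen. But 1 mm below that, at 6 to 14 N, the foot meets a stiff rubber buffer (15 N per mm more), so a push of 15 to 19 N, kept up while turning, is always right.
- cap: Black plastic cap, about 80 g. Origin at the centre of the underside of its foot, z up its axis. Stem 24 mm wide with a flat foot; at the foot two lugs along the cap's x, 40 mm end to end, 6 mm wide, 6 mm high; disc 54 mm wide, 34 to 40 mm above the foot. Locked, its foot is 94 mm above the bench and its x axis 65 degrees clockwise (from above) of the canister's x; a half turn makes no difference.
- bar (a point): Centre of the grip bar on the cap: 50 mm long along the cap's x, 16 mm thick along its y, from 40 to 70 mm above the foot (this point is 55 mm above it). A grip of about 45 N on its flat sides holds it for pressing, turning and lifting.
- empty_tray: Empty open cardboard tray fixed to the bench, 160 mm along its x, 120 mm along its y, 32 mm tall, walls and floor 4 mm thick. Origin under its centre, at bench level.
- vial_tray: Same kind of tray, fixed, filled with black-capped vials to 54 mm above the bench; a bystander. Origin under its centre.
- vial_a: Bystander: a glass vial with a black lid, 26 mm wide, 61 mm tall. Origin at its underside.
- vial_b: Bystander: another such vial. Origin at its underside.
- jar: Bystander: a closed jar, 60 mm wide, 80 mm tall. Origin at its underside.
- brush: Bystander: a brush lying on the bench. Origin at its underside or handle.
- loupe: Bystander: a small black eyepiece, 34 mm wide, 34 mm tall. Origin at its underside.
- lid: Bystander: a flat white jar lid, 44 mm wide, 12 mm high. Origin at its underside.
There are look-alikes about, which are no part of the job. Of the things that look like the canister, the largest one is meant.

How it is judged (in metres and radians):
On the way, in this order (a step that is already met when the one before it is completed fails the run):
1. the cap, still in the canister, is turned so that its bar lines up with the marks (within 14 degrees) (angle between the x axis of cap and the x axis of canister, either way round below 0.25 rad and z of cap in the frame of canister below 0.108 m and horizontal distance between cap and canister below 0.01 m), for 0.1 s.
2. the cap is lifted clear of the canister (foot above its mouth plate) (z of cap in the frame of canister above 0.115 m), for 0.1 s.
At the end, for the whole second after the job is handed in: The cap stands on its foot (foot less than 12 mm above the tray's underside, tilted less than 0.15 rad) inside the empty tray (its axis within 68 mm along and 48 mm across of the tray's centre), released and at rest (x of cap in the frame of empty_tray between -0.068 and 0.068 m and y of cap in the frame of empty_tray between -0.048 and 0.048 m and z of cap in the frame of empty_tray below 0.012 m and angle between cap's own z axis and vertical below 0.15 rad and linear speed of cap below 0.02 m/s); the robot touches nothing.
It fails at once if the cap and the canister are forced against each other with more than 25 N of contact force in all (contact force between cap and canister above 25 N).
It fails at once if the cap falls: away from the canister it moves downwards freely, untouched by the fingers, at over 0.4 m/s (horizontal distance between cap and canister above 0.09 m and contact force between the fingers and cap below 0.05 N and linear speed of cap above 0.4 m/s).
It fails at once if another thing on the bench is moved by more than 30 mm (distance of any of vial_a, vial_b, jar, brush, loupe, lid from where it was at the start of the episode above 0.03 m).
It also fails if it takes over 67 s, if anything falls off the work surface, if the arm or the gripper's body presses on something with over 40 N, if the wrist force passes 120 N, or if a joint passes its speed limit or range.

## Working session

There is one attempt and no reset: what is moved stays moved. The work goes in short steps, Python scripts to look and compute and a tool call to move; the robot and the scene stay as the last step left them, time stands still between calls to the robot, and variables do not carry over. Pictures are saved under pics/ and viewed, at most 10 in all, crops included, and the job is handed in when it is done.

Besides the shell and the picture viewer there is one more tool, called after "Call:" by a JSON object that holds its "op" and its "data". carry_out: Moves the arm, as the interface text tells. Its arguments: {"type":"object","properties":{"rows":{"type":"array","items":{"type":"array","items":{"type":"number","minimum":-1,"maximum":1}}},"squeeze":{"type":"number"}},"required":["rows"]}

```bash
mkdir -p pics; python3 - <<'E'
from plant import *
import cv2,numpy as np
for n in("scene","top"):
    c=read_camera(n); cv2.imwrite(f"pics/{n}0.png",c["frame"]); np.savez(n+"0.npz",**c); print(n,c["mtx"].tolist(),np.round(c["pose"],3).tolist())
s=state();print(s["clock"],s["position"],s["ee_rot"],s["ft_force"])
E
```

```text
scene [[425.23427377081157, 0.0, 274.56402245687224], [0.0, 425.23427377081157, 210.01396395420744], [0.0, 0.0, 1.0]] [[-0.356, 0.712, -0.605, 1056.089], [0.934, 0.283, -0.217, 168.555], [0.017, -0.643, -0.766, 744.711], [0.0, 0.0, 0.0, 1.0]]
top [[435.47658808064597, 0.0, 285.78410695564156], [0.0, 435.47658808064597, 208.50689715232906], [0.0, 0.0, 1.0]] [[0.02, -0.99, 0.137, 428.514], [-0.999, -0.025, -0.037, 8.008], [0.04, -0.136, -0.99, 951.14], [0.0, 0.0, 0.0, 1.0]]
0.1 [ 166.79990481 -575.99842673  403.91952296] [-1.79901329e+02 -1.14136088e-02  1.61455283e+01] [ 0.14446402 -0.05376079  0.67702243]
```

View pics/scene0.png

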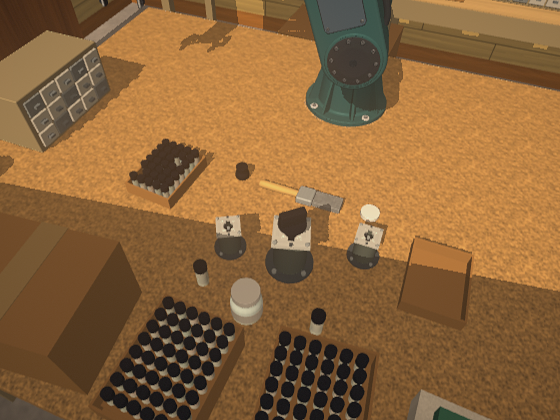

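View pics/top0.png

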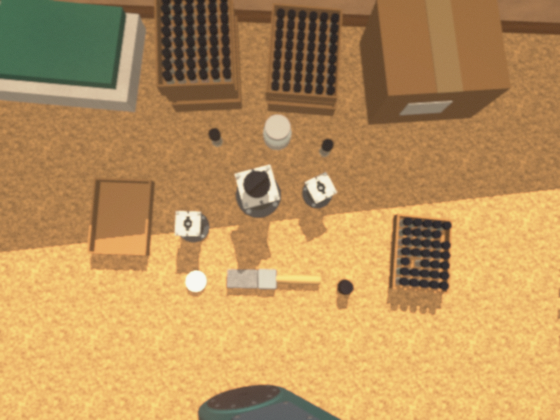

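```bash
cat > h.py <<'E'
import numpy as np,cv2
def ray(c,uv,z):
    d=c["pose"][:3,:3]@np.linalg.solve(c["mtx"],[uv[0],uv[1],1.]); o=c["pose"][:3,3]
    return o+d*(z-o[2])/d[2]
def proj(c,p):
    P=c["pose"]; q=P[:3,:3].T@(np.array(p,float)-P[:3,3]); q=c["mtx"]@q; return q[:2]/q[2]
def blobs(mask,amin):
    mask=cv2.morphologyEx(mask.astype(np.uint8)*255,cv2.MORPH_CLOSE,np.ones((3,3)))
    cs,_=cv2.findContours(mask,cv2.RETR_EXTERNAL,cv2.CHAIN_APPROX_NONE)
    return [k for k in cs if cv2.contourArea(k)>amin]
E
python3 - <<'E'
from h import *
c=dict(np.load("top0.npz")); f=c["frame"]; hsv=cv2.cvtColor(f,cv2.COLOR_BGR2HSV)
m=(hsv[...,1]<70)&(hsv[...,2]>140)
for k in blobs(m,150):
    r=cv2.minAreaRect(cv2.convexHull(k)); print("white",np.round(r[0]),np.round(r[1]),round(r[2],1),np.round(ray(c,r[0],108)))
    b=[ray(c,p,108)[:2] for p in cv2.boxPoints(r)]; e=b[1]-b[0]; print("  edge ang",np.degrees(np.arctan2(e[1],e[0]))%90,np.linalg.norm(e))
m=hsv[...,2]<50; m[150:220,220:300]&=True
for k in blobs(m[160:215,235:285],100):
    r=cv2.minAreaRect(k); print("cap",np.array(r[0])+[235,160],r[1]); print(ray(c,np.array(r[0])+[235,160],140))
for uv in [(97,181),(153,181),(149,256),(90,254),(122,217)]: print(uv,ray(c,uv,32)[:2].round())
cv2.imwrite("pics/crop.png",cv2.resize(f[150:270,80:300],None,fx=3.5,fy=3.5,interpolation=cv2.INTER_CUBIC))
E
```

```text
white [196. 281.] [21. 21.] 45.0 [402. 144. 108.]
  edge ang 46.89843840472083 39.312439528699436
white [252. 278.] [19. 47.] 90.0 [409.  39. 108.]
  edge ang 1.1171916768584822 89.71522225803938
white [190. 224.] [26. 29.] 90.0 [510. 162. 108.]
  edge ang 1.4237813416311695 55.71752092017071
white [320. 188.] [25. 25.] 65.6 [588. -91. 108.]
  edge ang 26.219031937956984 50.66815559874919
white [257. 188.] [41. 39.] 75.5 [583.  33. 108.]
  edge ang 16.53384742034602 76.86980431637778
white [277. 132.] [33. 26.] 90.0 [700.  -3. 108.]
  edge ang 1.956563478079289 52.35597092408057
white [426. 107.] [ 9. 47.] 85.6 [ 762. -307.  108.]
  edge ang 6.532594665802279 97.68198448378078
white [69. 58.] [135.  97.] 3.4 [840. 419. 108.]
  edge ang 2.9435311083064875 204.53225361614668
(97, 181) [604. 374.]
(153, 181) [607. 257.]
(149, 256) [449. 255.]
(90, 254) [451. 376.]
(122, 217) [529. 316.]
```

View pics/crop.png

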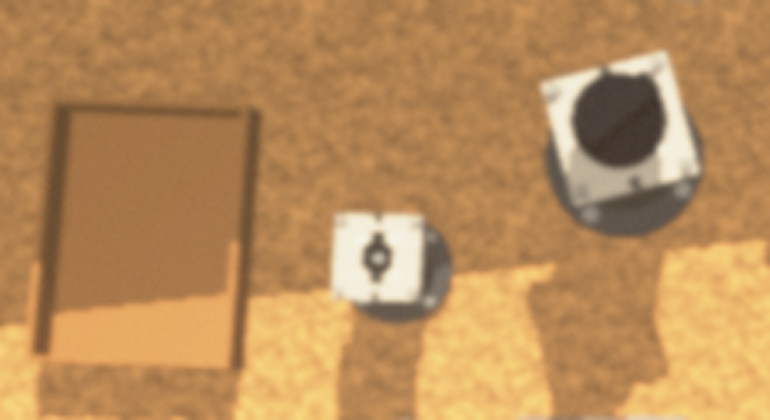

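Call:
{"op": "carry_out", "data": {"rows": [[0.355, -0.294, 0, 0, 0, 0, 1], [0.355, -0.294, 0, 0, 0, 0, 1], [0.355, -0.294, 0, 0, 0, 0, 1], [0.355, -0.294, 0, 0, 0, 0, 1], [0.355, -0.294, 0, 0, 0, 0, 1], [0.355, -0.294, 0, 0, 0, 0, 1], [0.355, -0.294, 0, 0, 0, 0, 1], [0.355, -0.294, 0, 0, 0, 0, 1]]}}

```text
clock: 0.9
position: [374.8, -269.6, 404.6]
ee_rot: [-180.0, 0.0, 16.1]
ft_force: [0.9, -1.4, 0.3]
width: 85.5
gripper_force: 0.0
```

Call:
{"op": "carry_out", "data": {"rows": [[0.355, -0.294, 0, 0, 0, 0, 1], [0.355, -0.294, 0, 0, 0, 0, 1], [0.355, -0.294, 0, 0, 0, 0, 1], [0.355, -0.294, 0, 0, 0, 0, 1], [0.355, -0.294, 0, 0, 0, 0, 1], [0.355, -0.294, 0, 0, 0, 0, 1], [0.355, -0.294, 0, 0, 0, 0, 1], [0.355, -0.294, 0, 0, 0, 0, 1]]}}

```text
clock: 1.7
position: [582.2, 35.4, 404.4]
ee_rot: [-180.0, 0.0, 16.2]
ft_force: [0.2, -0.9, 0.8]
width: 85.6
gripper_force: 0.0
```

Call:
{"op": "carry_out", "data": {"rows": [[0, 0, 0, 0, 0, 0.0453, 1], [0, 0, 0, 0, 0, 0.0453, 1], [0, 0, 0, 0, 0, 0.0453, 1], [0, 0, 0, 0, 0, 0.0453, 1], [0, 0, 0, 0, 0, 0.0453, 1], [0, 0, 0, 0, 0, 0.0453, 1], [0, 0, 0, 0, 0, 0.0453, 1], [0, 0, 0, 0, 0, 0.0453, 1]]}}

```text
clock: 2.5
position: [581.4, 33.5, 404.2]
ee_rot: [180.0, 0.0, -49.4]
ft_force: [0.1, 0.0, -0.4]
width: 85.7
gripper_force: 0.0
```

```bash
python3 - <<'E'
from plant import *
from h import *
c=read_camera("wrist"); cv2.imwrite("pics/w1.png",c["frame"]); np.savez("w1.npz",**c); print(np.round(c["pose"],3).tolist())
s=state();print(s["clock"],s["position"],s["ee_rot"],s["joints"],s["ft_force"])
print(proj(c,[583,33,108]),proj(c,[583,33,164]))
E
```

```text
[[-0.76, -0.627, -0.172, 623.464], [-0.65, 0.734, 0.199, -16.778], [0.001, 0.263, -0.965, 373.016], [0.0, 0.0, 0.0, 1.0]]
2.55 [581.39697905  33.49285259 404.26228244] [ 1.79960216e+02  4.69955219e-02 -4.98226685e+01] [-3.49988523e+00  1.91503559e+01  8.87771389e+01  6.84443421e-03
  7.21337338e+01  1.36320664e+02] [0.89575268 0.52197281 0.10770837]
[277.91461271 206.17672501] [277.47821376 224.67313188]
```

View pics/w1.png

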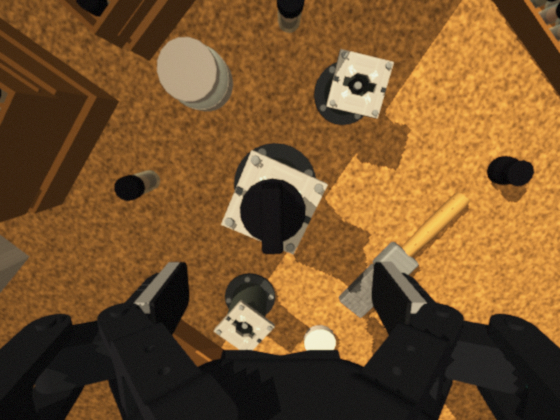

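```bash
python3 - <<'E'
from h import *
c=dict(np.load("w1.npz")); f=c["frame"]; hsv=cv2.cvtColor(f,cv2.COLOR_BGR2HSV)
m=(hsv[...,1]<90)&(hsv[...,2]>110); m[:145]=0;m[262:]=0;m[:,:215]=0;m[:,335:]=0
k=max(blobs(m,100),key=cv2.contourArea); h=cv2.convexHull(k); w=np.array([ray(c,p[0],108)[:2] for p in h],np.float32)
r=cv2.minAreaRect(w); print("plate",r)
g=f[140:270,205:345]; g=np.clip(g.astype(float)*3.5,0,255).astype(np.uint8)
cv2.imwrite("pics/w1c.png",cv2.resize(g,None,fx=4,fy=4,interpolation=cv2.INTER_CUBIC))
E
```

```text
plate ((587.939453125, 34.228240966796875), (72.0754165649414, 73.18155670166016), 16.411056518554688)
```

View pics/w1c.png

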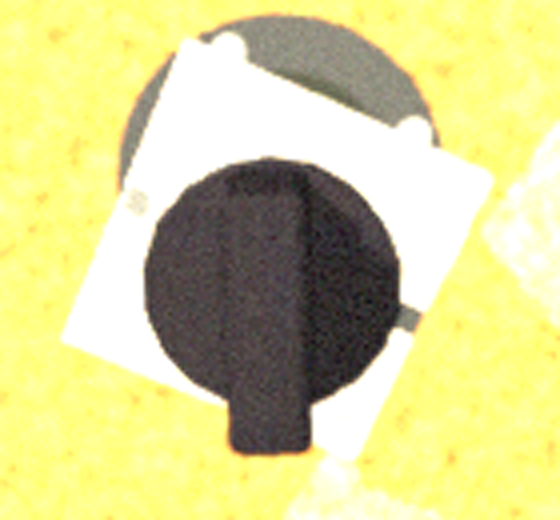

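```bash
python3 - <<'E'
from h import *
c=dict(np.load("w1.npz"))
for e in (405,450):
  a=ray(c,(205+262/4,140+175/4),164);b=ray(c,(205+269/4,140+e/4),164); d=b-a
  print(a,b,(a+b)/2,np.linalg.norm(d),np.degrees(np.arctan2(d[1],d[0])))
# disc: ellipse x 145..400
print(ray(c,(205+272/4,140+283/4),134))
E
```

```text
[605.70044687  13.7254976  164.        ] [577.75189944  44.99972117 164.        ] [591.72617316  29.36260939 164.        ] 41.94279869508319 131.7859103918016
[605.70044687  13.7254976  164.        ] [572.12804071  51.66808731 164.        ] [588.91424379  32.69679246 164.        ] 50.663069079649695 131.5030817826278
[587.52246504  33.56584503 134.        ]
```

Call:
{"op": "carry_out", "data": {"rows": [[0.042, -0.051, 0, 0, 0, -0.0055, 1], [0, 0, 0.15, 0, 0, 0, 1], [0, 0, 0.15, 0, 0, 0, 1], [0, 0, 0.15, 0, 0, 0, 1], [0, 0, 0.15, 0, 0, 0, 1], [0, 0, 0.15, 0, 0, 0, 1], [0, 0, 0.15, 0, 0, 0, 1], [0, 0, 0.02, 0, 0, 0, 1]]}}

```text
clock: 3.35
position: [587.8, 33.7, 310.7]
ee_rot: [179.9, 0.2, -47.9]
ft_force: [-0.0, 0.7, 0.1]
width: 85.4
gripper_force: 0.0
```

Call:
{"op": "carry_out", "data": {"rows": [[0, 0, 0, 0, 0, 0, 1], [0, 0, 0, 0, 0, 0, 0.3], [0, 0, 0, 0, 0, 0, -0.2], [0, 0, 0, 0, 0, 0, -0.4], [0, 0, 0, 0, 0, 0, -0.6], [0, 0, 0, 0, 0, 0, -1], [0, 0, 0, 0, 0, 0, -1], [0, 0, 0, 0, 0, 0, -1]], "squeeze": 45}}

```text
clock: 4.15
position: [588.4, 33.6, 313.1]
ee_rot: [-180.0, -0.0, -48.1]
ft_force: [-0.2, 0.7, 2.9]
width: 14.9
gripper_force: 46.7
```

Call:
{"op": "carry_out", "data": {"rows": [[0, 0, 0.005, 0, 0, 0, -1], [0, 0, 0.005, 0, 0, 0, -1], [0, 0, 0.005, 0, 0, 0, -1], [0, 0, 0.005, 0, 0, 0, -1], [0, 0, 0.005, 0, 0, 0, -1], [0, 0, 0, 0, 0, 0, -1], [0, 0, 0, 0, 0, 0, -1], [0, 0, 0, 0, 0, 0, -1]]}}

```text
clock: 4.95
position: [588.3, 33.6, 310.3]
ee_rot: [-180.0, -0.0, -48.1]
ft_force: [0.4, -0.4, 4.4]
width: 15.2
gripper_force: 47.0
```

Call:
{"op": "carry_out", "data": {"rows": [[0, 0, 0.004, 0, 0, 0, -1], [0, 0, 0.004, 0, 0, 0, -1], [0, 0, 0, 0, 0, 0, -1], [0, 0, 0, 0, 0, 0, -1], [0, 0, 0, 0, 0, 0, -1], [0, 0, 0, 0, 0, 0, -1], [0, 0, 0, 0, 0, 0, -1], [0, 0, 0, 0, 0, 0, -1]]}}

```text
clock: 5.75
position: [588.3, 33.6, 309.5]
ee_rot: [-180.0, -0.0, -48.1]
ft_force: [0.9, 0.4, 5.2]
width: 15.4
gripper_force: 47.1
```

Call:
{"op": "carry_out", "data": {"rows": [[0, 0, 0.004, 0, 0, 0, -1], [0, 0, 0.004, 0, 0, 0, -1], [0, 0, 0, 0, 0, 0, -1], [0, 0, 0, 0, 0, 0, -1], [0, 0, 0, 0, 0, 0, -1], [0, 0, 0, 0, 0, 0, -1], [0, 0, 0, 0, 0, 0, -1], [0, 0, 0, 0, 0, 0, -1]]}}

```text
clock: 6.55
position: [588.3, 33.6, 308.7]
ee_rot: [-180.0, -0.0, -48.1]
ft_force: [0.3, 0.2, 6.1]
width: 15.0
gripper_force: 47.1
```

Call:
{"op": "carry_out", "data": {"rows": [[0, 0, 0.004, 0, 0, 0, -1], [0, 0, 0.004, 0, 0, 0, -1], [0, 0, 0, 0, 0, 0, -1], [0, 0, 0, 0, 0, 0, -1], [0, 0, 0, 0, 0, 0, -1], [0, 0, 0, 0, 0, 0, -1], [0, 0, 0, 0, 0, 0, -1], [0, 0, 0, 0, 0, 0, -1]]}}

```text
clock: 7.35
position: [588.3, 33.7, 307.9]
ee_rot: [-180.0, -0.0, -48.1]
ft_force: [0.4, 0.6, 5.7]
width: 15.1
gripper_force: 47.2
```

Call:
{"op": "carry_out", "data": {"rows": [[0, 0, 0.004, 0, 0, 0, -1], [0, 0, 0.004, 0, 0, 0, -1], [0, 0, 0, 0, 0, 0, -1], [0, 0, 0, 0, 0, 0, -1], [0, 0, 0, 0, 0, 0, -1], [0, 0, 0, 0, 0, 0, -1], [0, 0, 0, 0, 0, 0, -1], [0, 0, 0, 0, 0, 0, -1]]}}

```text
clock: 8.15
position: [588.3, 33.6, 307.2]
ee_rot: [-180.0, -0.0, -48.1]
ft_force: [0.8, 1.0, 5.8]
width: 15.1
gripper_force: 47.2
```

Call:
{"op": "carry_out", "data": {"rows": [[0, 0, 0.004, 0, 0, 0, -1], [0, 0, 0.004, 0, 0, 0, -1], [0, 0, 0, 0, 0, 0, -1], [0, 0, 0, 0, 0, 0, -1], [0, 0, 0, 0, 0, 0, -1], [0, 0, 0, 0, 0, 0, -1], [0, 0, 0, 0, 0, 0, -1], [0, 0, 0, 0, 0, 0, -1]]}}

```text
clock: 8.95
position: [588.3, 33.7, 306.5]
ee_rot: [-180.0, -0.0, -48.1]
ft_force: [0.1, -0.5, 5.9]
width: 15.4
gripper_force: 47.2
```

Call:
{"op": "carry_out", "data": {"rows": [[0, 0, 0.004, 0, 0, 0, -1], [0, 0, 0.004, 0, 0, 0, -1], [0, 0, 0, 0, 0, 0, -1], [0, 0, 0, 0, 0, 0, -1], [0, 0, 0, 0, 0, 0, -1], [0, 0, 0, 0, 0, 0, -1], [0, 0, 0, 0, 0, 0, -1], [0, 0, 0, 0, 0, 0, -1]]}}

```text
clock: 9.75
position: [588.3, 33.6, 305.7]
ee_rot: [-180.0, -0.0, -48.1]
ft_force: [0.0, -0.4, 6.4]
width: 15.1
gripper_force: 47.3
```

Call:
{"op": "carry_out", "data": {"rows": [[0, 0, 0.004, 0, 0, 0, -1], [0, 0, 0.003, 0, 0, 0, -1], [0, 0, 0, 0, 0, 0, -1], [0, 0, 0, 0, 0, 0, -1], [0, 0, 0, 0, 0, 0, -1], [0, 0, 0, 0, 0, 0, -1], [0, 0, 0, 0, 0, 0, -1], [0, 0, 0, 0, 0, 0, -1]]}}

```text
clock: 10.55
position: [588.3, 33.6, 305.0]
ee_rot: [-180.0, -0.0, -48.1]
ft_force: [0.7, -0.0, 6.5]
width: 15.0
gripper_force: 47.3
```

Call:
{"op": "carry_out", "data": {"rows": [[0, 0, 0.004, 0, 0, 0, -1], [0, 0, 0.003, 0, 0, 0, -1], [0, 0, 0, 0, 0, 0, -1], [0, 0, 0, 0, 0, 0, -1], [0, 0, 0, 0, 0, 0, -1], [0, 0, 0, 0, 0, 0, -1], [0, 0, 0, 0, 0, 0, -1], [0, 0, 0, 0, 0, 0, -1]]}}

```text
clock: 11.35
position: [588.3, 33.6, 304.4]
ee_rot: [-180.0, -0.0, -48.1]
ft_force: [-0.1, 0.4, 8.8]
width: 14.7
gripper_force: 47.4
```

Call:
{"op": "carry_out", "data": {"rows": [[0, 0, 0.003, 0, 0, 0, -1], [0, 0, 0.003, 0, 0, 0, -1], [0, 0, 0, 0, 0, 0, -1], [0, 0, 0, 0, 0, 0, -1], [0, 0, 0, 0, 0, 0, -1], [0, 0, 0, 0, 0, 0, -1], [0, 0, 0, 0, 0, 0, -1], [0, 0, 0, 0, 0, 0, -1]]}}

```text
clock: 12.15
position: [588.3, 33.7, 303.8]
ee_rot: [-180.0, -0.0, -48.1]
ft_force: [-1.5, -0.2, 8.2]
width: 15.0
gripper_force: 47.5
```

Call:
{"op": "carry_out", "data": {"rows": [[0, 0, 0.003, 0, 0, 0, -1], [0, 0, 0.003, 0, 0, 0, -1], [0, 0, 0, 0, 0, 0, -1], [0, 0, 0, 0, 0, 0, -1], [0, 0, 0, 0, 0, 0, -1], [0, 0, 0, 0, 0, 0, -1], [0, 0, 0, 0, 0, 0, -1], [0, 0, 0, 0, 0, 0, -1]]}}

```text
clock: 12.95
position: [588.3, 33.6, 303.3]
ee_rot: [-180.0, -0.0, -48.1]
ft_force: [0.2, -1.1, 9.0]
width: 15.1
gripper_force: 47.5
```

Call:
{"op": "carry_out", "data": {"rows": [[0, 0, 0.003, 0, 0, 0, -1], [0, 0, 0.003, 0, 0, 0, -1], [0, 0, 0, 0, 0, 0, -1], [0, 0, 0, 0, 0, 0, -1], [0, 0, 0, 0, 0, 0, -1], [0, 0, 0, 0, 0, 0, -1], [0, 0, 0, 0, 0, 0, -1], [0, 0, 0, 0, 0, 0, -1]]}}

```text
clock: 13.75
position: [588.3, 33.6, 302.7]
ee_rot: [-180.0, -0.0, -48.1]
ft_force: [-0.5, -0.3, 9.5]
width: 14.8
gripper_force: 47.6
```

Call:
{"op": "carry_out", "data": {"rows": [[0, 0, 0.003, 0, 0, 0, -1], [0, 0, 0.003, 0, 0, 0, -1], [0, 0, 0, 0, 0, 0, -1], [0, 0, 0, 0, 0, 0, -1], [0, 0, 0, 0, 0, 0, -1], [0, 0, 0, 0, 0, 0, -1], [0, 0, 0, 0, 0, 0, -1], [0, 0, 0, 0, 0, 0, -1]]}}

```text
clock: 14.55
position: [588.3, 33.6, 302.2]
ee_rot: [-180.0, -0.0, -48.1]
ft_force: [-0.2, 0.2, 9.0]
width: 15.0
gripper_force: 47.8
```

Call:
{"op": "carry_out", "data": {"rows": [[0, 0, 0.003, 0, 0, 0, -1], [0, 0, 0.003, 0, 0, 0, -1], [0, 0, 0, 0, 0, 0, -1], [0, 0, 0, 0, 0, 0, -1], [0, 0, 0, 0, 0, 0, -1], [0, 0, 0, 0, 0, 0, -1], [0, 0, 0, 0, 0, 0, -1], [0, 0, 0, 0, 0, 0, -1]]}}

```text
clock: 15.35
position: [588.3, 33.6, 302.0]
ee_rot: [-180.0, -0.0, -48.1]
ft_force: [-1.5, 0.8, 11.8]
width: 15.3
gripper_force: 48.3
```

Call:
{"op": "carry_out", "data": {"rows": [[0, 0, 0.004, 0, 0, 0, -1], [0, 0, 0, 0, 0, 0, -1], [0, 0, 0, 0, 0, 0, -1], [0, 0, 0, 0, 0, 0, -1], [0, 0, 0, 0, 0, 0, -1], [0, 0, 0, 0, 0, 0, -1], [0, 0, 0, 0, 0, 0, -1], [0, 0, 0, 0, 0, 0, -1]]}}

```text
clock: 16.15
position: [588.4, 33.6, 301.9]
ee_rot: [-180.0, -0.0, -48.1]
ft_force: [-1.3, -0.5, 13.7]
width: 15.4
gripper_force: 48.5
```

Call:
{"op": "carry_out", "data": {"rows": [[0, 0, 0.005, 0, 0, 0, -1], [0, 0, 0, 0, 0, 0, -1], [0, 0, 0, 0, 0, 0, -1], [0, 0, 0, 0, 0, 0, -1], [0, 0, 0, 0, 0, 0, -1], [0, 0, 0, 0, 0, 0, -1], [0, 0, 0, 0, 0, 0, -1], [0, 0, 0, 0, 0, 0, -1]]}}

```text
clock: 16.95
position: [588.4, 33.6, 301.7]
ee_rot: [-180.0, -0.0, -48.1]
ft_force: [-1.8, 0.6, 17.1]
width: 15.0
gripper_force: 48.9
```

Call:
{"op": "carry_out", "data": {"rows": [[0, 0, 0, 0, 0, -0.007, -1], [0, 0, 0, 0, 0, -0.007, -1], [0, 0, 0, 0, 0, -0.007, -1], [0, 0, 0, 0, 0, -0.007, -1], [0, 0, 0, 0, 0, -0.007, -1], [0, 0, 0, 0, 0, -0.007, -1], [0, 0, 0, 0, 0, -0.007, -1], [0, 0, 0, 0, 0, 0, -1]]}}

```text
clock: 17.75
position: [588.7, 33.7, 301.8]
ee_rot: [-179.9, -0.1, -39.2]
ft_force: [-1.9, -0.1, 16.5]
width: 15.3
gripper_force: 48.7
```

```bash
python3 -c "
from plant import *
s=state();print(s['ft_force'],s['moment'],s['position'],s['ee_rot'])"
```

```text
[-1.93695478 -0.1132425  16.4757778 ] [ 0.05099686  0.38663962 -0.04292167] [588.68242986  33.68287097 301.78096636] [-1.79921596e+02 -9.20484718e-02 -3.92384789e+01]
```

Call:
{"op": "carry_out", "data": {"rows": [[0, 0, 0, 0, 0, -0.0129, -1], [0, 0, 0, 0, 0, -0.0129, -1], [0, 0, 0, 0, 0, -0.0129, -1], [0, 0, 0, 0, 0, -0.0129, -1], [0, 0, 0, 0, 0, -0.0129, -1], [0, 0, 0, 0, 0, -0.0129, -1], [0, 0, 0, 0, 0, -0.0129, -1], [0, 0, 0, 0, 0, -0.0129, -1]]}}

```text
clock: 18.55
position: [589.0, 33.8, 301.8]
ee_rot: [-179.9, -0.2, -20.6]
ft_force: [0.0, 1.1, 14.8]
width: 15.2
gripper_force: 48.5
```

Call:
{"op": "carry_out", "data": {"rows": [[0, 0, 0.003, 0, 0, -0.0129, -1], [0, 0, 0, 0, 0, -0.0129, -1], [0, 0, 0, 0, 0, -0.0129, -1], [0, 0, 0, 0, 0, -0.0129, -1], [0, 0, 0, 0, 0, -0.0129, -1], [0, 0, 0, 0, 0, -0.0129, -1], [0, 0, 0, 0, 0, -0.0129, -1], [0, 0, 0, 0, 0, -0.0129, -1]]}}

```text
clock: 19.35
position: [589.2, 33.8, 301.7]
ee_rot: [-180.0, -0.2, -2.0]
ft_force: [-0.6, 1.8, 16.5]
width: 15.2
gripper_force: 48.7
```

Call:
{"op": "carry_out", "data": {"rows": [[0, 0, 0, 0, 0, -0.0138, -1], [0, 0, 0, 0, 0, -0.0138, -1], [0, 0, 0, 0, 0, -0.0138, -1], [0, 0, 0, 0, 0, -0.0138, -1], [0, 0, 0, 0, 0, -0.0138, -1], [0, 0, 0, 0, 0, -0.0138, -1], [0, 0, 0, 0, 0, -0.0138, -1], [0, 0, 0, 0, 0, 0, -1]]}}

```text
clock: 20.15
position: [589.3, 33.8, 301.8]
ee_rot: [180.0, -0.2, 15.3]
ft_force: [-0.3, 0.5, 15.3]
width: 15.2
gripper_force: 48.7
```

```bash
python3 - <<'E'
from plant import *
from h import *
c=read_camera("wrist"); cv2.imwrite("pics/w2.png",c["frame"]); np.savez("w2.npz",**c)
s=state();print(s["ft_force"],s["moment"],s["position"],s["ee_rot"])
E
```

```text
[-0.93670972  0.71907732 15.77441793] [ 0.19184843  0.06466024 -0.01341229] [589.25323531  33.78946952 301.76671681] [179.95577086  -0.21629783  15.27904728]
```

View pics/w2.png

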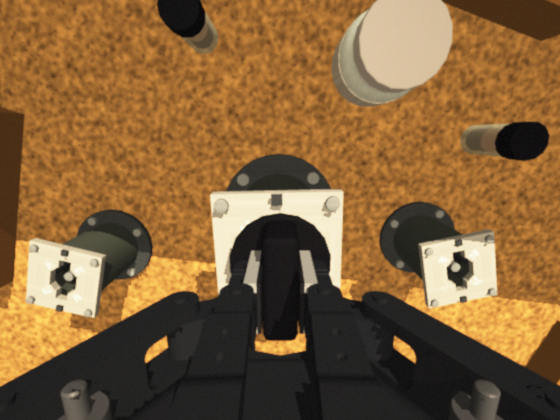

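Call:
{"op": "carry_out", "data": {"rows": [[0, 0, -0.02, 0, 0, 0, -1], [0, 0, -0.02, 0, 0, 0, -1], [0, 0, -0.02, 0, 0, 0, -1], [0, 0, -0.02, 0, 0, 0, -1], [0, 0, -0.02, 0, 0, 0, -1], [0, 0, -0.02, 0, 0, 0, -1], [0, 0, -0.02, 0, 0, 0, -1], [0, 0, -0.02, 0, 0, 0, -1]]}}

```text
clock: 21.0
position: [587.9, 33.6, 315.5]
ee_rot: [-180.0, 0.1, 15.3]
ft_force: [0.8, -0.1, 1.6]
width: 15.0
gripper_force: 46.7
```

Call:
{"op": "carry_out", "data": {"rows": [[0, 0, -0.02, 0, 0, 0, -1], [0, 0, -0.02, 0, 0, 0, -1], [0, 0, -0.02, 0, 0, 0, -1], [0, 0, -0.02, 0, 0, 0, -1], [0, 0, -0.02, 0, 0, 0, -1], [0, 0, -0.02, 0, 0, 0, -1], [0, 0, -0.02, 0, 0, 0, -1], [0, 0, -0.02, 0, 0, 0, -1]]}}

```text
clock: 21.8
position: [588.2, 33.6, 332.0]
ee_rot: [-180.0, 0.0, 15.3]
ft_force: [0.6, -0.6, -0.8]
width: 15.2
gripper_force: 46.4
```

Free (only the cap's weight). Lift on to about 400.

Call:
{"op": "carry_out", "data": {"rows": [[0, 0, -0.06, 0, 0, 0, -1], [0, 0, -0.06, 0, 0, 0, -1], [0, 0, -0.08, 0, 0, 0, -1], [0, 0, -0.1, 0, 0, 0, -1], [0, 0, -0.1, 0, 0, 0, -1], [0, 0, -0.1, 0, 0, 0, -1], [0, 0, -0.1, 0, 0, 0, -1], [0, 0, 0, 0, 0, 0, -1]]}}

```text
clock: 22.6
position: [588.8, 33.6, 393.8]
ee_rot: [179.9, -0.2, 15.3]
ft_force: [0.4, 1.0, -1.5]
width: 15.1
gripper_force: 46.3
```

```bash
python3 - <<'E'
from plant import *
from h import *
s=state();print(s["ft_force"],s["position"],s["ee_rot"])
c=read_camera("scene"); cv2.imwrite("pics/s2.png",c["frame"])
# tray position from first pictures: scene view rim corners
c=dict(np.load("scene0.npz"))
for uv in [(417,238),(471,249),(465,324),(400,292)]: print(ray(c,uv,32)[:2].round())
E
```

```text
[ 0.35997756  0.97499533 -1.48336736] [588.84906117  33.61943587 393.82668606] [179.94435454  -0.18207715  15.26623599]
[454. 270.]
[441. 378.]
[616. 381.]
[594. 260.]
```

View pics/s2.png

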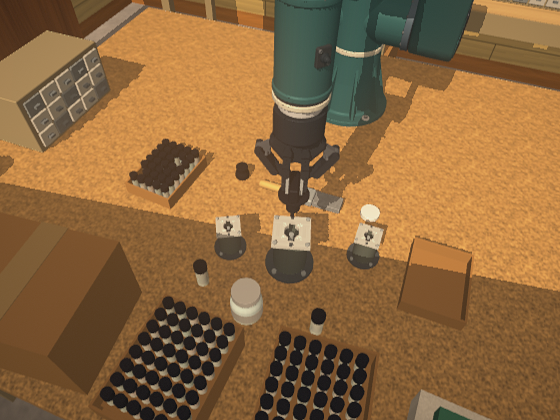

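Call:
{"op": "carry_out", "data": {"rows": [[0.02, -0.2, 0, 0, 0, 0, -1], [0.02, -0.4, 0, 0, 0, 0, -1], [0.02, -0.45, 0, 0, 0, 0, -1], [0.02, -0.45, 0, 0, 0, 0, -1], [0.02, -0.45, 0, 0, 0, 0, -1], [0.02, -0.45, 0, 0, 0, 0, -1], [0.02, -0.3, 0, 0, 0, 0, -1], [0.02, -0.19, 0, 0, 0, 0, -1]]}}

```text
clock: 23.45
position: [526.4, 319.1, 391.2]
ee_rot: [-180.0, 0.1, 15.4]
ft_force: [-0.6, -0.2, -0.9]
width: 15.1
gripper_force: 46.2
```

Call:
{"op": "carry_out", "data": {"rows": [[0, 0, 0.05, 0, 0, 0, -1], [0, 0, 0.2, 0, 0, 0, -1], [0, 0, 0.25, 0, 0, 0, -1], [0, 0, 0.25, 0, 0, 0, -1], [0, 0, 0.25, 0, 0, 0, -1], [0, 0, 0.2, 0, 0, 0, -1], [0, 0, 0.1, 0, 0, 0, -1], [0, 0, 0, 0, 0, 0, -1]]}}

```text
clock: 24.25
position: [527.0, 315.7, 260.0]
ee_rot: [180.0, 0.2, 15.2]
ft_force: [-0.4, 0.6, -1.5]
width: 14.9
gripper_force: 46.2
```

```bash
python3 - <<'E'
from plant import *
from h import *
s=state();print(s["ft_force"],s["position"],s["ee_rot"])
a=read_camera("scene")["frame"];b=read_camera("top")["frame"]
cv2.imwrite("pics/s3.png",np.hstack([cv2.resize(a[150:350,340:500],(400,500)),cv2.resize(b[140:290,60:180],(400,500))]))
E
```

```text
[-0.44936173  0.64428309 -1.50301211] [527.00510592 315.66284911 260.01468952] [179.95735266   0.21832079  15.23292096]
```

View pics/s3.png

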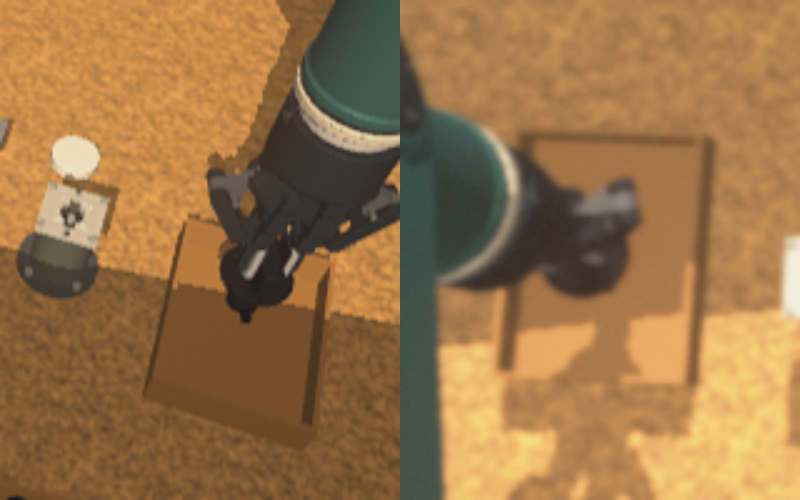

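Call:
{"op": "carry_out", "data": {"rows": [[0, 0, 0.05, 0, 0, 0, -1], [0, 0, 0.06, 0, 0, 0, -1], [0, 0, 0.06, 0, 0, 0, -1], [0, 0, 0.06, 0, 0, 0, -1], [0, 0, 0.06, 0, 0, 0, -1], [0, 0, 0.03, 0, 0, 0, -1], [0, 0, 0.01, 0, 0, 0, -1], [0, 0, 0, 0, 0, 0, -1]]}}

```text
clock: 25.15
position: [527.6, 316.7, 228.7]
ee_rot: [-180.0, 0.0, 15.3]
ft_force: [-0.9, -0.4, -0.9]
width: 14.9
gripper_force: 46.2
```

Call:
{"op": "carry_out", "data": {"rows": [[0, 0, 0.005, 0, 0, 0, -1], [0, 0, 0.005, 0, 0, 0, -1], [0, 0, 0.005, 0, 0, 0, -1], [0, 0, 0.005, 0, 0, 0, -1], [0, 0, 0.005, 0, 0, 0, -1], [0, 0, 0, 0, 0, 0, -1], [0, 0, 0, 0, 0, 0, -1], [0, 0, 0, 0, 0, 0, -1]]}}

```text
clock: 25.95
position: [527.6, 316.6, 226.4]
ee_rot: [-180.0, -0.0, 15.3]
ft_force: [0.1, -0.6, -1.8]
width: 15.2
gripper_force: 46.2
```

Call:
{"op": "carry_out", "data": {"rows": [[0, 0, 0.005, 0, 0, 0, -1], [0, 0, 0.005, 0, 0, 0, -1], [0, 0, 0.005, 0, 0, 0, -1], [0, 0, 0.005, 0, 0, 0, -1], [0, 0, 0.005, 0, 0, 0, -1], [0, 0, 0, 0, 0, 0, -1], [0, 0, 0, 0, 0, 0, -1], [0, 0, 0, 0, 0, 0, -1]]}}

```text
clock: 26.75
position: [527.6, 316.7, 223.9]
ee_rot: [-180.0, -0.0, 15.3]
ft_force: [-0.2, -0.1, -1.4]
width: 15.2
gripper_force: 46.2
```

Call:
{"op": "carry_out", "data": {"rows": [[0, 0, 0.004, 0, 0, 0, -1], [0, 0, 0.004, 0, 0, 0, -1], [0, 0, 0.004, 0, 0, 0, -1], [0, 0, 0, 0, 0, 0, -1], [0, 0, 0, 0, 0, 0, -1], [0, 0, 0, 0, 0, 0, -1], [0, 0, 0, 0, 0, 0, -1], [0, 0, 0, 0, 0, 0, -1]]}}

```text
clock: 27.55
position: [527.6, 316.7, 223.2]
ee_rot: [-180.0, -0.0, 15.3]
ft_force: [-1.4, -0.7, 6.1]
width: 15.1
gripper_force: 47.1
```

Call:
{"op": "carry_out", "data": {"rows": [[0, 0, -0.004, 0, 0, 0, -1], [0, 0, 0, 0, 0, 0, -0.5], [0, 0, 0, 0, 0, 0, -0.3], [0, 0, 0, 0, 0, 0, 0], [0, 0, 0, 0, 0, 0, 0.1], [0, 0, 0, 0, 0, 0, 0.1], [0, 0, 0, 0, 0, 0, 0.1], [0, 0, 0, 0, 0, 0, 0.1]]}}

```text
clock: 28.35
position: [527.6, 316.7, 223.0]
ee_rot: [-180.0, 0.0, 15.3]
ft_force: [0.4, -0.5, 0.3]
width: 47.1
gripper_force: 0.0
```

Call:
{"op": "carry_out", "data": {"rows": [[0, 0, -0.05, 0, 0, 0, 0.1], [0, 0, -0.1, 0, 0, 0, 0.1], [0, 0, -0.2, 0, 0, 0, 0.1], [0, 0, -0.3, 0, 0, 0, 0.1], [0, 0, -0.3, 0, 0, 0, 0.1], [0, 0, -0.3, 0, 0, 0, 0.1], [0, 0, -0.2, 0, 0, 0, 0.1], [0, 0, 0, 0, 0, 0, 0.1]]}}

```text
clock: 29.15
position: [528.6, 317.2, 372.5]
ee_rot: [-179.9, -0.4, 15.3]
ft_force: [-0.6, -0.4, -0.6]
width: 47.0
gripper_force: 0.0
```

```bash
python3 - <<'E'
from plant import *
from h import *
s=state();print(s["ft_force"],s["position"],s["width"])
a=read_camera("scene")["frame"];b=read_camera("wrist")["frame"]
cv2.imwrite("pics/s4.png",np.hstack([cv2.resize(a[150:350,340:500],(400,500)),cv2.resize(b,(400,500))]))
E
```

```text
[-0.56169214 -0.37492564 -0.62765372] [528.64969465 317.20335775 372.5417924 ] 46.99125182321385
```

View pics/s4.png

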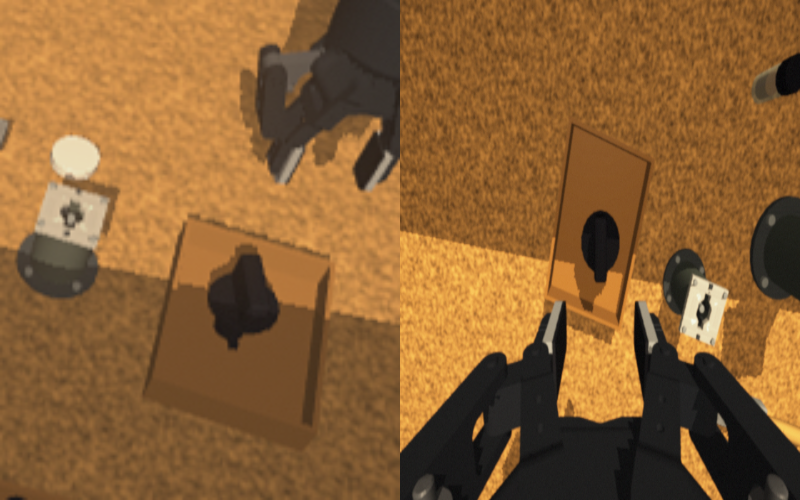

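The cap stands upright in the middle of the tray, with the gripper clear of it.

```bash
python3 -c "
from plant import *
print(finish_job())"
```

```text
the job is handed in; nothing more can be done
None
```

I opened the canister, with the press and twist peaking at about 17 N measured. The freed cap now stands upright and released in the empty tray. I handed the job in at about 29 s, but the hand-in call gave no verdict.

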